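# Move a hot mould from the injection press to the cooling stand

## Robot

A 6-joint arm with a two-finger parallel gripper is mounted at the origin on the work surface; the furniture and walls round the work are solid. World frame = base frame: x ahead of the robot, y to its left, z up, the work surface at z = 0. Lengths are in mm, angles in rad, forces in N, time in s.
With the tool pointing down it reaches from about 275 to 825 mm from the base axis. Payload 4.9 kg.
Tool frame: the origin (TCP) lies at the very end of the fingers, on their centre line; the grasp point (between the pads) lies 19 mm behind it; z points along the fingers, y is the direction in which the jaws open and shut (so a half turn about z gives the same grasp; the last joint's range is limited). The gripper opens to 85 mm and grips with 20 to 120 N. Pads are 22 mm wide; open, the fingers measure 114 mm over their backs; the gripper's body (76 mm by 85 mm) begins 54 mm behind the grasp point. The pads swing forward as they close: fully open they stand 13 mm farther back than shut.
Start: joints at [-1.396, 0.326, -0.193, 1.052, 0, 1.437], TCP at [167.166, -523.998, 198.981] pointing down, gripper open.
Joint ranges: [-2.65, 2.65], [-0.97, 1.79], [-1.3, 1.35], [-1.93, 2.1], [-1.47, 1.37], [-3.14, 3.14]. Speed limits (rad/s): [2.57, 2.57, 3.14, 3.14, 3.14, 3.14].

## Interface

Orientations are given as [roll, pitch, yaw] about the fixed x, y, z axes, in that order (R = Rz(yaw) Ry(pitch) Rx(roll)).
In Python, from bench import bot, solve_ik, imaging gives the robot as it stands. Calls block until the motion is done:
- bot.move_ptp(position, orientation): joint-space move of the TCP to a pose.
- bot.movel(position, rot=None, max_speed=150, threshold=None): straight line of the TCP; rot=None keeps the orientation; max_speed is the mean speed in mm/s. With threshold (N) it stops when the force on the tool has changed by that much, and returns True; else False.
- bot.move_j(angles): joint-space move.
- bot.grip(opening, effort=None): opening from 0.0 (shut) to 1.0 (fully open); effort is the grip in N (None keeps the last); returns when the fingers have stopped.
- bot.dwell(seconds).
- solve_ik(position, orientation): joint angles nearest the present ones, or None.
- bot.get_state(): the state.
- imaging.capture(name): name is "scene" or "top"; returns the picture (480x640x3 uint8, blue, green, red); there is no depth.
- imaging.camera_model(name): a dict with "K" (3x3 intrinsics, pixels), "position" and "rotation" of the camera in the world. Camera axes: x right, y up, looking along -z (the intrinsics and any distortion apply to the point x, -y, -z); pixel columns grow to the right and rows downward; lengths in mm; the calibration is good to about 2 mm. A picture is of the moment at which its call begins. camera_model takes no time and is no camera call.
A pose or a line that the arm cannot do raises bot.IKError and nothing moves.
- bot.sign_off(): hands the job in, once; it reports no verdict.
The state is a dict: "t": time; "qpos": joint angles; "joint_velocities": joint speeds; "effort": joint torques, N m; "tcp_pos": TCP position; "orientation": TCP orientation; "contact_force": force on the tool from outside, world axes, zero at the start; "wrist_torque": the same for the moment, N m; "opening": opening from 0.0 (shut) to 1.0 (fully open).
Only numpy, scipy, OpenCV 4.12 (cv2) and the standard library are available. Lean on these libraries where they do the work, as an engineer would, in place of code of your own. Each camera call takes 0.05 s, during which the arm holds its last target. There are 200 camera calls.

## Task

The mould in the injection press has been shot and must cool: free the mould carrier with the press's sprung catch, draw it out and, keeping it level, slide it into the dovetail of the cooling stand until it is fully home and the stand's catch has clicked up behind it. Set the stand's fan selector to the two-dot mark, and leave the other things on the bench where they are.

Things in the scene. Friction and masses are not known exactly. Their poses are not given: they have to be found in the camera images.
- carrier_mid (a point): Centre of the aluminium mould (100 mm along x, 45 along y, 46 high; grasp across its 45 mm) on its steel carrier plate, 0.7 kg in all. Plate underside 33 mm below, mould top 23 mm above; x points to the nose. Plate from x=-105 to +55 mm, 10 mm thick, 66 mm wide at the foot, 52 on top, last 10 mm of the nose narrower. Balances 8 mm behind this point. Starts locked in the press
- carrier_bar (a point): Middle of the carrier's pull bar: black sleeve 13 mm thick, 44 mm long along the carrier's y between two posts, 40 mm above the plate's underside, 90 mm behind the mould's centre (33 mm gap to the mould). Pinch it along the carrier's x, from above. The sleeve spins freely: it serves to pull and push, but the carrier swings nose down if lifted by it
- carrier: the whole loose carrier with its mould; origin at the underside of the plate, 33 mm below carrier_mid, same axes
- press: Injection press (fixed), origin on the bench under press_seat, same axes. Its head (158 mm wide, from x=-25 to +47 mm, underside 100 mm and top 124 mm above the bench), nozzle and barrel (at x=16 mm, radius 21 mm, 262 mm high) roof over the seated mould; columns at y=+-64 mm. Press and cooling stand stand side by side, and which is on the left varies
- press_seat (a point): On the press's slide floor (22 mm above the bench) at the centre of its dovetail: with the carrier home, carrier_mid is 33 mm above this point. x: the way in, z up. Floor from x=-160 to +66 mm; rails from -35 to +64 mm (play 2 mm each side and above the flange; |y| 28-48 mm, 14 mm high); lead-in cheeks from -52 mm, open to 44 mm either side; end stop at +57.5 mm
- press_tab (a point): Middle of the top of the press's ribbed catch tab (34 mm along x, 42 mm along y, 19 mm above the bench), 180 mm before the seat. Pressed straight down it sinks 8 mm to a stop (2 N to start, 5 N at the stop); a spring then pushes the carrier about 12 mm out and it stays free when the tab is let go. The carrier can be lifted once drawn back 95 mm or more; drawn back 100 mm it stands on the floor by itself, in either dock
- press_catch (a joint): how far the press's catch is down, m: 0 up, 0.008 at its stop; the seated carrier is free from 0.0055 on; a carrier standing over the catch also holds it down
- stand: Cooling stand (fixed), origin on the bench under stand_seat, same axes. Open above; fins out to |y|=58 mm; fan 76 mm wide behind the seat from x=+68 to +92 mm, 85 mm high; selector box 84 mm square, 26 mm high, centred at x=-98, y=-96 mm
- stand_seat (a point): On the stand's slide floor (22 mm above the bench) at the centre of its dovetail: with the carrier home, carrier_mid is 33 mm above this point. x: the way in, z up. Floor from x=-160 to +66 mm; rails from -35 to +64 mm (play 2 mm each side and above the flange; |y| 28-48 mm, 14 mm high); lead-in cheeks from -52 mm, open to 44 mm either side; end stop at +57.5 mm
- stand_tab (a point): Middle of the top of the stand's ribbed catch tab (34 mm along x, 42 mm along y, 19 mm above the bench), 180 mm before the seat. Pressed straight down it sinks 8 mm to a stop (2 N to start, 5 N at the stop). Sliding in, the carrier pushes the catch down by its ramp (the catch lifts it with 2 to 4 N); at the seat the catch springs up behind the plate's rear edge. A spring opposes the last 10 mm: pushing home takes 8 to 10 N
- stand_catch (a joint): how far the stand's catch is down, m: 0 up, 0.008 at its stop; over 0.004 while a carrier stands over it
- fan_knob_grip (a point): Grip point of the stand's black fan selector, on its vertical axis, 52 mm above the bench: bar grip 46 mm long along this point's x, 14 mm wide, its top 12 mm above this point; the round foot, 46 mm across, ends 16 mm below it. The white pointer line is at the +x end
- fan_knob (a joint): angle of the fan selector, rad, growing clockwise seen from above; detents at 0 (dash: off), 0.7 (one dot), 1.4 (two dots), 2.1 (three dots, stop); about 0.06 N m carries it from one to the next
- gas_torch: bystander: refillable gas torch standing upright, 128x60x159 mm, 0.42 kg, origin at the centre of its underside
- mould_plate: bystander: aluminium mould top plate with four guide pins, 50x75x34 mm, origin at the centre of its underside
- coat_hook: bystander: moulded plastic coat hook, 28x116x64 mm, origin at the centre of its underside
- driver: bystander: flat-blade screwdriver, 29x191x29 mm, origin at the centre of its underside
- snap_blank: bystander: flat moulded snap-hook blank, 61x115x13 mm, origin at the centre of its underside
- bored_block: bystander: small aluminium mould block with a bored hole, 36x50x34 mm, origin at the centre of its underside

How it is judged (in metres and radians):
On the way:
1. the carrier has been released and drawn clear of the press's rails (x of carrier_mid in the frame of press_seat below -0.09 m), for 0.1 s.
At the end, for the whole second after the job is handed in: Carrier at rest fully home in the cooling stand (mould centre within 4 mm of the seat along the slide, 5 mm across, 4 mm in height, square within 0.08 rad), the stand's catch up behind it (pressed under 2 mm), fan selector at two dots (1.4 rad, within 0.18) (x of carrier_mid in the frame of stand_seat between -0.004 and 0.004 m and y of carrier_mid in the frame of stand_seat between -0.005 and 0.005 m and z of carrier_mid in the frame of stand_seat between 0.029 and 0.037 m and angle between the x axis of carrier_mid and the x axis of stand_seat, either way round below 0.08 rad and value of joint stand_catch below 0.002 m and value of joint fan_knob between 1.22 and 1.58 rad and linear speed of carrier below 0.02 m/s); the robot touches nothing.
It fails at once if the mould carrier is tilted by more than 0.35 rad (20 degrees) from level (angle between carrier_mid's own z axis and vertical above 0.35 rad).
It fails at once if a bystander is shifted by more than 30 mm (distance of any of gas_torch, mould_plate, coat_hook, driver, snap_blank, bored_block from where it was at the start of the episode above 0.03 m).
It also fails if it takes over 67 s, if anything falls off the work surface, if the arm or the gripper's body presses on something with over 40 N, if the wrist force passes 120 N, or if a joint passes its speed limit or range.

## Working session

There is one attempt and no reset: what is moved stays moved. The work goes in short steps, each a Python script; the robot and the scene stay as the last script left them, time stands still between calls to the robot, and variables do not carry over. Pictures are saved under pics/ and viewed, about 8 in all and at most 12, crops included, and the job is handed in when it is done.

```bash
mkdir -p pics; ls; python3 - <<'E'
from bench import bot, imaging
import cv2
for n in("scene","top"):
    cv2.imwrite(f"pics/{n}0.png",imaging.capture(n)); m=imaging.camera_model(n); print(n,m)
print(bot.get_state())
E
```

```text
pics
scene {'K': array([[519.89129792,   0.        , 324.78256424],
       [  0.        , 519.89129792, 243.23998164],
       [  0.        ,   0.        ,   1.        ]]), 'position': array([-49.50274426, 611.30354755, 607.51613677]), 'rotation': array([ 1.03926779,  0.01028845, -2.529429  ])}
top {'K': array([[563.60524109,   0.        , 316.68054225],
       [  0.        , 563.60524109, 242.64736439],
       [  0.        ,   0.        ,   1.        ]]), 'position': array([ 336.29277412, -119.63240005, 1121.02945984]), 'rotation': array([ 0.15349963,  0.02199603, -1.59414256])}
{'t': 0.1, 'qpos': array([-1.39618475e+00,  3.26825143e-01, -1.93424606e-01,  1.05200228e+00,
        1.67580516e-05,  1.43657852e+00]), 'joint_velocities': array([ 7.69434416e-04,  4.37985137e-05,  2.10324156e-03, -7.45206175e-04,
       -9.05652648e-05, -1.02491140e-03]), 'effort': array([ 1.17476990e-03, -4.44239187e+01,  2.63037300e+01,  7.86502264e-03,
       -7.90278546e-05,  5.65307460e-06]), 'tcp_pos': array([ 167.08279169, -523.44905491,  198.32696864]), 'orientation': array([-3.14015229e+00, -2.11401801e-04,  3.08829212e-01]), 'contact_force': array([-0.62062298,  0.82450069, -0.83972793]), 'wrist_torque': array([ 0.00528598, -0.00739421,  0.00624209]), 'opening': 0.9993215275911118}
```

View pics/top0.png

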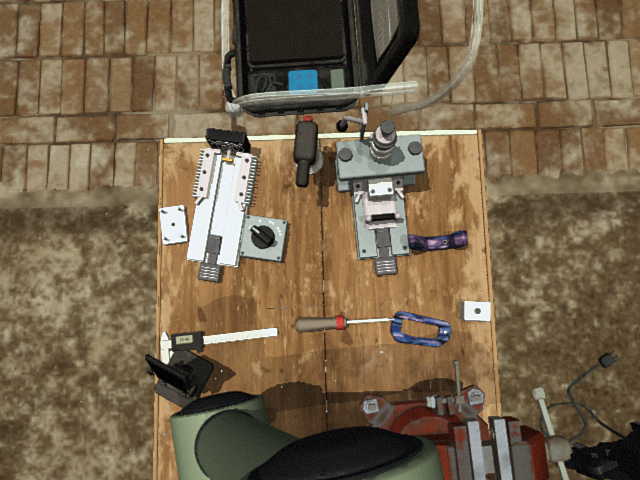

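View pics/scene0.png

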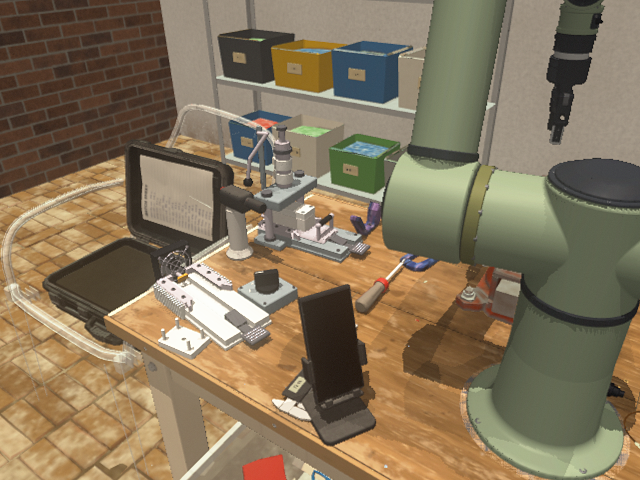

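Top view: stand on the left (tab ~(210,271), knob ~(263,236)), press on the right (tab ~(386,267)), image up ≈ +x. I'll enlarge both.

```bash
cat > h.py <<'E'
import numpy as np, cv2
from scipy.spatial.transform import Rotation as R
from bench import imaging
def cam(n):
    m=imaging.camera_model(n); return m["K"],np.array(m["position"]),R.from_euler("xyz",m["rotation"]).as_matrix()
def proj(n,P):
    K,p,Rm=cam(n); c=(np.atleast_2d(P)-p)@Rm; c=c*[1,-1,-1]; u=c@K.T; return u[:,:2]/u[:,2:]
def unproj(n,uv,z):
    K,p,Rm=cam(n); uv=np.atleast_2d(uv).astype(float)
    d=np.c_[uv,np.ones(len(uv))]@np.linalg.inv(K).T*[1,-1,-1]@Rm.T
    return p+d*((z-p[2])/d[:,2])[:,None]
E
python3 - <<'E'
from h import *
im=cv2.imread("pics/top0.png")
def crop(x,y,w,h,s): return cv2.resize(im[y:y+h,x:x+w],None,fx=s,fy=s,interpolation=cv2.INTER_CUBIC)
cv2.imwrite("pics/c1.png",crop(180,125,120,160,3.75) if 0 else np.hstack([crop(185,130,110,150,4),crop(335,130,90,150,4)]))
print(unproj("top",[[210,271],[386,267],[228,155],[263,236]],19))
E
```

```text
[[ 456.42204685  112.29830161   19.        ]
 [ 455.41958253 -234.14022548   19.        ]
 [ 692.63361221   76.86958485   19.        ]
 [ 523.57040666    6.95827554   19.        ]]
```

View pics/c1.png

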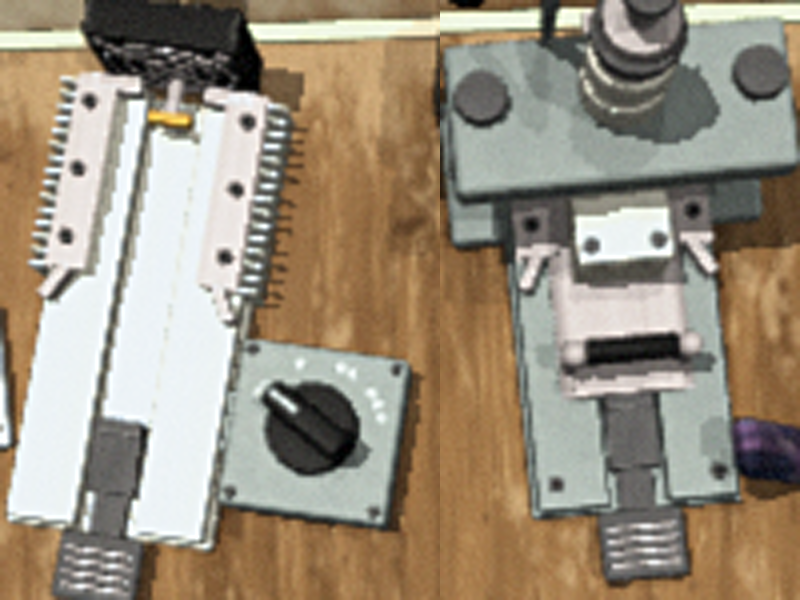

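```bash
cat > fit.py <<'E'
from h import *
from scipy.optimize import least_squares
st=dict(l=[((-160,0,22),(110.5,534)),((-163,21,19),(62,530)),((-163,-21,19),(145,545)),
 ((-35,28,36),(85,270)),((-35,-28,36),(198,283)),((64,-28,36),(213,92))],s=[((90,101),38),((78,169),38),((66,236),38),((247,121),-38),((236,190),-38),((225,258),-38)],o=(185,130))
pr=dict(l=[((-160,0,22),(635,507.5)),((-163,21,19),(602,514)),((-163,-21,19),(685,508)),((-197,-21,19),(690,577)),((-197,21,19),(608,582)),
 ((-105,33,22),(565,395)),((-105,-33,22),(692,388)),],s=[((531,224),38),((693,210),-38)],o=(225,130))
def T(p,P):
    P=np.atleast_2d(P).astype(float); c,s=np.cos(p[2]),np.sin(p[2])
    return np.c_[p[0]+c*P[:,0]-s*P[:,1],p[1]+s*P[:,0]+c*P[:,1],P[:,2]]
def loc(p,W):
    d=W[:,:2]-p[:2]; c,s=np.cos(p[2]),np.sin(p[2]); return np.c_[c*d[:,0]+s*d[:,1],-s*d[:,0]+c*d[:,1]]
def fit(D,p0):
    o=np.array(D["o"]); L=np.array([a for a,_ in D["l"]]); U=np.array([b for _,b in D["l"]])/4+o
    W=np.array([unproj("top",u,l[2])[0] for u,l in zip(U,L)]); S=unproj("top",np.array([a for a,_ in D["s"]])/4+o,36)
    f=lambda p:np.r_[(loc(p,W)-L[:,:2]).ravel(),loc(p,S)[:,1]-[b for _,b in D["s"]]]
    r=least_squares(f,p0,loss="soft_l1",f_scale=2); print(r.x,f(r.x).round(1)); print(loc(r.x,S).round(1)); return r.x
if __name__=="__main__":
    ps=fit(st,[630,80,-.2]); pp=fit(pr,[630,-230,0]); np.save("ps",ps); np.save("pp",pp)
    k=unproj("top",np.array([[270,393],[350,455],[312,425]])/4+[185,130],60); print("knob",loc(ps,k),k, np.arctan2(*(k[0]-k[1])[1::-1]))
    for n in("top","scene"):
        im=cv2.imread(f"pics/{n}0.png"); s=3; x0,y0,w,h=(180,125,250,165) if n=="top" else (140,190,250,165)
        im=cv2.resize(im[y0:y0+h,x0:x0+w],None,fx=s,fy=s,interpolation=cv2.INTER_CUBIC)
        def poly(p,P,c):
            cv2.polylines(im,[np.int32(((proj(n,T(p,P))-[x0,y0])*s+1).round())],True,c,1)
        for p in(ps,pp):
            for sg in(1,-1): poly(p,[(-35,28*sg,36),(64,28*sg,36),(64,48*sg,36),(-35,48*sg,36)],(0,0,255))
            poly(p,[(-163,21,19),(-163,-21,19),(-197,-21,19),(-197,21,19)],(0,200,0))
            poly(p,[(-160,-30,22),(-160,30,22)],(255,0,0))
        poly(ps,[(-56,-54,26),(-56,-138,26),(-140,-138,26),(-140,-54,26)],(255,0,255))
        poly(pp,[(-50,-22.5,78),(-50,22.5,78),(50,22.5,78),(50,-22.5,78)],(255,0,255))
        poly(pp,[(-90,-22,62),(-90,22,62)],(0,255,255))
        poly(pp,[(-25,-79,124),(-25,79,124),(47,79,124),(47,-79,124)],(0,255,255))
        cv2.imwrite(f"pics/ov_{n}.png",im)
    a,b=cv2.imread("pics/ov_top.png"),cv2.imread("pics/ov_scene.png"); cv2.imwrite("pics/ov.png",cv2.resize(np.vstack([a,b]),None,fx=.6,fy=.6) if 0 else a)
E
python3 fit.py
```

```text
[ 6.30750690e+02  8.43869412e+01 -1.53641671e-01] [-1.5 -2.6  0.7  1.3 -1.4  1.3  0.7 -0.3  1.2 -1.  -0.   6.4  1.1  1.4
  1.9 -2.8 -2.7 -2.4]
[[ 51.7  39.1]
 [ 16.3  39.4]
 [-18.4  39.9]
 [ 51.2 -40.8]
 [ 15.4 -40.7]
 [-19.6 -40.4]]
[ 6.36490085e+02 -2.22912153e+02  6.48471050e-02] [-1.5  3.1  0.1 -1.8 -0.6 -0.6 -0.6  0.7  0.5 -1.2  2.4 -1.5  0.1  1.8
  2.7 -1.5]
[[-18.1  40.7]
 [-18.5 -39.5]]
knob [[ -87.86968868  -76.43983533]
 [-112.77514449 -118.83005579]
 [-100.71265364  -98.70973691]] [[532.21788558  22.29493659  60.        ]
 [501.11849725 -15.78446159  60.        ]
 [516.1180674    2.25282792  60.        ]] 0.8859559692417447
```

View pics/ov_top.png

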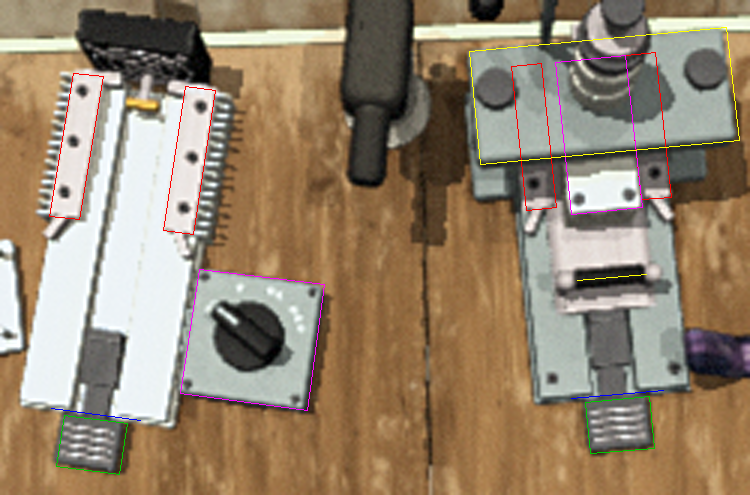

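View pics/ov_scene.png

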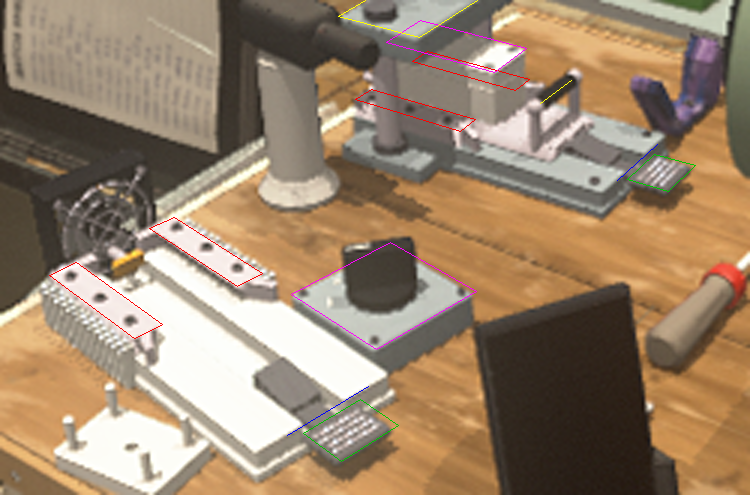

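The fit overlays agree in both cameras to about 1 px. Next: press the tab, then pinch the bar.

```bash
cat > g.py <<'E'
from fit import T
import numpy as np
from bench import bot, solve_ik
ps,pp=np.load("ps.npy"),np.load("pp.npy"); pi=np.pi
def W(p,x,y,z): return T(p,(x,y,z))[0]
def st(tag=""):
    s=bot.get_state(); print(tag,"t%.1f"%s["t"],s["tcp_pos"].round(1),s["orientation"].round(3),"F",s["contact_force"].round(1),"op%.3f"%s["opening"]); return s
E
python3 - <<'E'
from g import *
from bench import imaging
from h import *
for nm,p,x,a in(("tab",pp,-180,pi/2),("bar",pp,-102,pi/2),("bar2",pp,-200,pi/2),("mould",pp,-113,0),("s",ps,-113,0),("s2",ps,-8,0)):
    for k in(a,a-pi): q=solve_ik(W(p,x,0,42),[pi,0,p[2]+k]); print(nm,k,None if q is None else np.round(q,2))
for k in(.886,.886-1.4): 
  for d in(0,-pi,pi):q=solve_ik(W(ps,-98,-96,42),[pi,0,k+d]); print("knob",k,d,None if q is None else np.round(q,2))
print(unproj("top",[[303,187]],140))
o=[pi,0,pp[2]+pi/2]
q=solve_ik(W(pp,-180,0,42),o)
if q is None or abs(q[5])>2.9: o=[pi,0,pp[2]-pi/2]
bot.grip(0.0); bot.move_ptp(W(pp,-183,0,80),o); bot.movel(W(pp,-183,0,28)); st("above")
print(bot.movel(W(pp,-183,0,8),max_speed=30,threshold=9)); st("pressed"); bot.dwell(.3); st()
bot.movel(W(pp,-183,0,90)); st("up")
cv2.imwrite("pics/s1.png",imaging.capture("top"))
im=imaging.capture("top"); cv2.imwrite("pics/s1.png",cv2.resize(im[120:290,330:430],None,fx=3.5,fy=3.5,interpolation=cv2.INTER_CUBIC))
E
```

```text
tab 1.5707963267948966 [-0.62  0.43 -0.5   0.65  0.    0.89]
tab -1.5707963267948966 [-0.62  0.43 -0.5   0.65  0.   -2.25]
bar 1.5707963267948966 [-0.53  0.53 -0.31  0.73  0.    0.97]
bar -1.5707963267948966 [-0.53  0.53 -0.31  0.73  0.   -2.17]
bar2 1.5707963267948966 [-0.64  0.4  -0.54  0.63  0.    0.86]
bar2 -1.5707963267948966 [-0.64  0.4  -0.54  0.63  0.   -2.28]
mould 0 [-0.54  0.51 -0.34  0.72  0.    2.53]
mould -3.141592653589793 [-0.54  0.51 -0.34  0.72  0.   -0.61]
s 0 [ 0.05  0.45 -0.46  0.67  0.   -2.93]
s -3.141592653589793 [ 0.05  0.45 -0.46  0.67  0.    0.21]
s2 0 [ 0.02  0.6  -0.17  0.79  0.   -2.97]
s2 -3.141592653589793 [ 0.02  0.6  -0.17  0.79  0.    0.17]
knob 0.886 0 [-0.13  0.43 -0.48  0.65  0.    2.12]
knob 0.886 -3.141592653589793 [-0.13  0.43 -0.48  0.65  0.   -1.02]
knob 0.886 3.141592653589793 [-0.13  0.43 -0.48  0.65  0.   -1.02]
knob -0.5139999999999999 0 [-0.13  0.43 -0.48  0.65  0.   -2.76]
knob -0.5139999999999999 -3.141592653589793 [-0.13  0.43 -0.48  0.65  0.    0.38]
knob -0.5139999999999999 3.141592653589793 [-0.13  0.43 -0.48  0.65  0.    0.38]
[[589.99970961 -79.46658863 140.        ]]
above t2.9 [ 453.7 -235.4   28.2] [-3.141 -0.     1.634] F [0.2 0.1 0.7] op-0.002
False
pressed t3.8 [ 453.9 -234.8    8. ] [ 3.142 -0.     1.636] F [ 0.3 -0.8 -0.6] op-0.001
 t4.0 [ 454.  -234.9    8.2] [3.141 0.    1.636] F [-0.1 -0.6  0.4] op-0.002
up t4.8 [ 453.5 -234.5   89.5] [-3.141 -0.     1.636] F [-0.2  0.1 -0.2] op-0.000
```

View pics/s1.png

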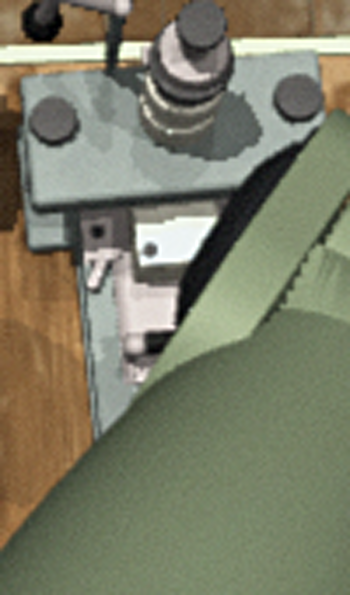

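No contact force, and the bar hasn't moved (row ~217, as before), so the fingers seem to have missed the tab. I'll look from the scene camera.

```bash
python3 - <<'E'
from g import *
from bench import imaging
from h import *
print(bot.movel(W(pp,-183,0,15),max_speed=60,threshold=12)); s=st()
im=imaging.capture("scene"); 
x0,y0,w,h,k=270,150,180,135,4.4
c=cv2.resize(im[y0:y0+h,x0:x0+w],None,fx=k,fy=k,interpolation=cv2.INTER_CUBIC)
def poly(P,col): cv2.polylines(c,[np.int32((proj("scene",P)-[x0,y0])*k+2)],True,col,1)
poly(T(pp,[(-163,21,19),(-163,-21,19),(-197,-21,19),(-197,21,19)]),(0,255,0))
t=s["tcp_pos"]; poly([t,t+[0,0,80]],(0,0,255))
cv2.imwrite("pics/s2.png",c)
E
```

```text
False
 t6.2 [ 454.2 -235.    15.4] [3.141e+00 1.000e-03 1.636e+00] F [ 0.7 -0.  -0. ] op0.002
```

View pics/s2.png

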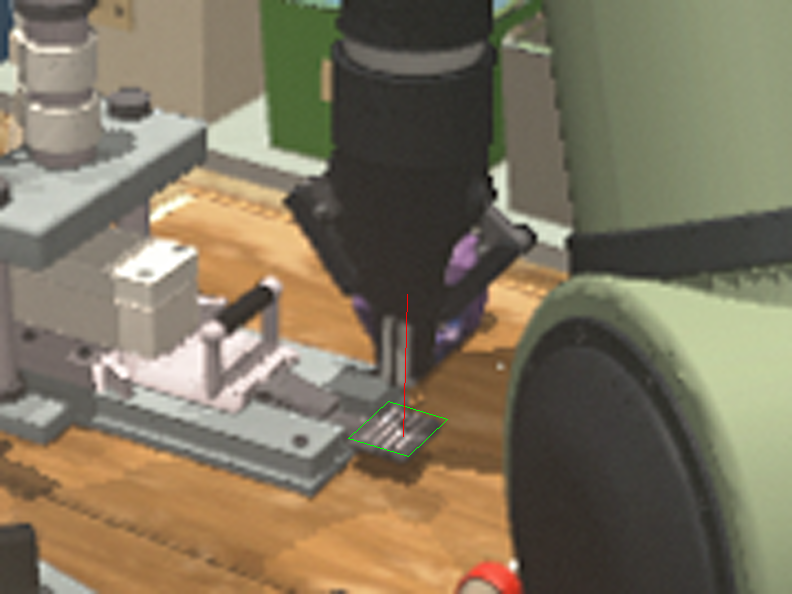

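```bash
python3 - <<'E'
from g import *
from h import *
uv=[[270+397/4.4,150+388/4.4]]
for z in(15,25,33,38): print(unproj("scene",uv,z).round(1))
print(bot.movel(W(pp,-183,0,-4),max_speed=25,threshold=3)); st("touch")
E
```

```text
[[ 480.6 -274.    15. ]]
[[ 471.7 -259.    25. ]]
[[ 464.5 -247.1   33. ]]
[[ 460.1 -239.6   38. ]]
False
touch t7.2 [ 453.9 -234.8   -3.9] [3.142 0.    1.636] F [ 0.7  0.1 -0.1] op0.003
```

```bash
python3 - <<'E'
from g import *
from bench import imaging
from h import *
for z in(-6,-8,-10,-12,-14):
    hit=bot.movel(W(pp,-183,0,z),max_speed=30,threshold=7); st(hit)
    if hit: break
im=imaging.capture("scene"); 
x0,y0,w,h,k=270,150,180,135,4.4
c=cv2.resize(im[y0:y0+h,x0:x0+w],None,fx=k,fy=k,interpolation=cv2.INTER_CUBIC)
cv2.imwrite("pics/s3.png",c)
E
```

```text
False t7.5 [ 453.8 -234.7   -6. ] [-3.142 -0.     1.636] F [ 0.5 -1.1 -0.5] op-0.000
False t7.7 [ 453.8 -234.7   -8.1] [-3.141 -0.     1.636] F [-0.1  0.6 -0.4] op0.000
False t8.0 [ 453.8 -234.7  -10.1] [-3.141 -0.     1.636] F [-0.2 -0.6 -0.4] op0.002
False t8.2 [ 453.8 -234.7  -12.2] [-3.141 -0.     1.636] F [-0.8 -0.3  0.3] op0.002
False t8.5 [ 454.  -234.8  -14. ] [3.141 0.    1.636] F [ 0.2 -0.8  0.5] op-0.001
```

View pics/s3.png

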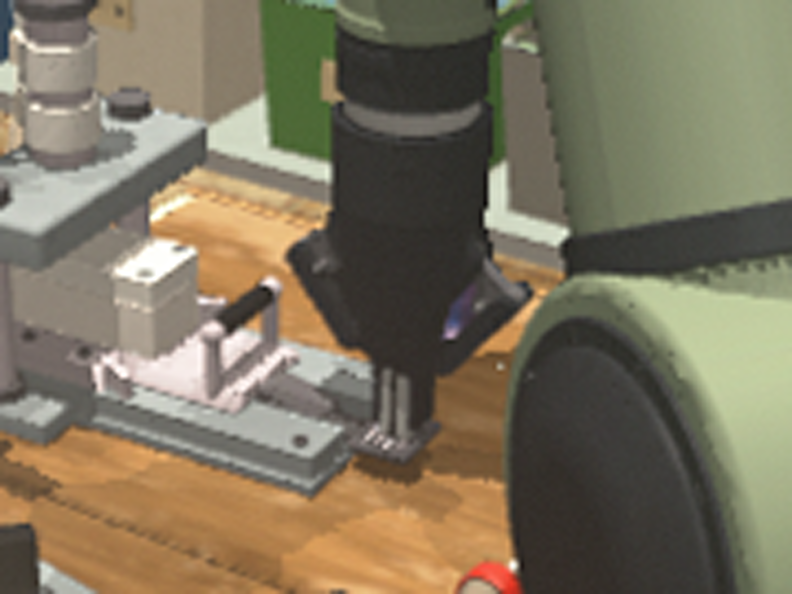

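```bash
python3 - <<'E'
from g import *
from h import *
from bench import imaging
x0,y0,k=270,150,4.4
print(unproj("scene",[[x0+403/k,y0+436/k]],19))
for z in range(-15,-34,-1):
    hit=bot.movel(W(pp,-183,0,z),max_speed=30,threshold=8); s=st(hit)
    if hit or abs(s["contact_force"][2])>7: break
cv2.imwrite("pics/s4.png",imaging.capture("scene"))
E
```

```text
[[ 449.39773243 -228.88709868   19.        ]]
False t8.8 [ 453.9 -234.8  -14.9] [3.141 0.    1.636] F [-0.4 -0.2  3. ] op0.004
False t9.0 [ 453.9 -234.8  -16. ] [3.141 0.    1.636] F [-1.3  0.1  3. ] op0.002
False t9.3 [ 454.  -234.8  -17. ] [3.141 0.    1.636] F [-0.1 -0.2  2.5] op0.002
False t9.5 [ 453.9 -234.8  -18.2] [-3.142 -0.     1.636] F [ 1.2 -0.5  0.8] op0.003
False t9.8 [ 453.9 -234.8  -19. ] [3.142 0.    1.636] F [0.3 0.  2.9] op-0.004
False t10.0 [ 453.9 -234.8  -20. ] [ 3.142 -0.     1.636] F [-0.6  0.   3.1] op-0.004
False t10.3 [ 453.9 -234.8  -21. ] [-3.142 -0.     1.636] F [-0.1 -0.2  4.3] op0.000
False t10.5 [ 453.9 -234.8  -21.5] [3.141 0.    1.636] F [-2.3  1.4  9.4] op-0.001
```

Contact came at reported z ≈ -14.5 and the stop at ≈ -22. So the real fingertip height is the reported value + 33.5 mm here. I'll apply that offset and pinch the bar.

```bash
echo "DZ=33.5
def V(p,x,y,z): return W(p,x,y,z-DZ)   # real tip height z" >> g.py
python3 - <<'E'
from g import *
from h import *
from bench import imaging
bot.movel(V(pp,-183,0,100)); bot.grip(0.45,40)
a=cv2.imread("pics/scene0.png"); b=imaging.capture("scene"); cv2.imwrite("pics/s5.png",b)
u=proj("scene",W(pp,-50,0,70))[0].astype(int); t=a[u[1]-12:u[1]+13,u[0]-12:u[0]+13]
r=cv2.matchTemplate(b[u[1]-30:u[1]+31,u[0]-30:u[0]+31],t,cv2.TM_CCOEFF_NORMED); m=cv2.minMaxLoc(r); print(m[1],np.array(m[3])-18, proj("scene",W(pp,-62,0,70))[0]-proj("scene",W(pp,-50,0,70))[0])
bot.movel(V(pp,-102,0,100)); print(bot.movel(V(pp,-102,0,42),max_speed=60,threshold=8)); st("down")
bot.grip(0.0,40); s=st("pinched")
E
```

```text
0.8600664138793945 [3 1] [4.47185402 1.22143978]
False
down t13.6 [ 535.1 -229.7    8.9] [3.141 0.    1.636] F [-0.5 -0.3  0.2] op0.446
pinched t14.0 [ 535.5 -229.8    9.1] [3.140e+00 1.000e-03 1.636e+00] F [1.2 0.7 2.3] op0.135
```

```bash
python3 - <<'E'
from g import *
from h import *
from bench import imaging
hit=bot.movel(V(pp,-150,0,42),max_speed=80,threshold=25); st(hit)
if not hit: hit=bot.movel(V(pp,-196,0,42),max_speed=80,threshold=25); st(hit)
b=imaging.capture("scene"); x0,y0,w,h,k=270,150,180,135,4.4
c=cv2.resize(b[y0:y0+h,x0:x0+w],None,fx=k,fy=k,interpolation=cv2.INTER_CUBIC)
P=T(pp,[(-156,22.5,78),(-156,-22.5,78),(-56,-22.5,78),(-56,22.5,78)])
cv2.polylines(c,[np.int32((proj("scene",P)-[x0,y0])*k+2)],True,(0,255,0),1)
cv2.imwrite("pics/s6.png",c)
E
```

```text
False t14.7 [ 486.3 -233.     9. ] [-3.141e+00  1.000e-03  1.635e+00] F [-1.7 -0.5  9.3] op0.137
False t15.4 [ 439.3 -235.4    8.3] [-3.138 -0.     1.635] F [-2.1  0.   7.9] op0.138
```

View pics/s6.png

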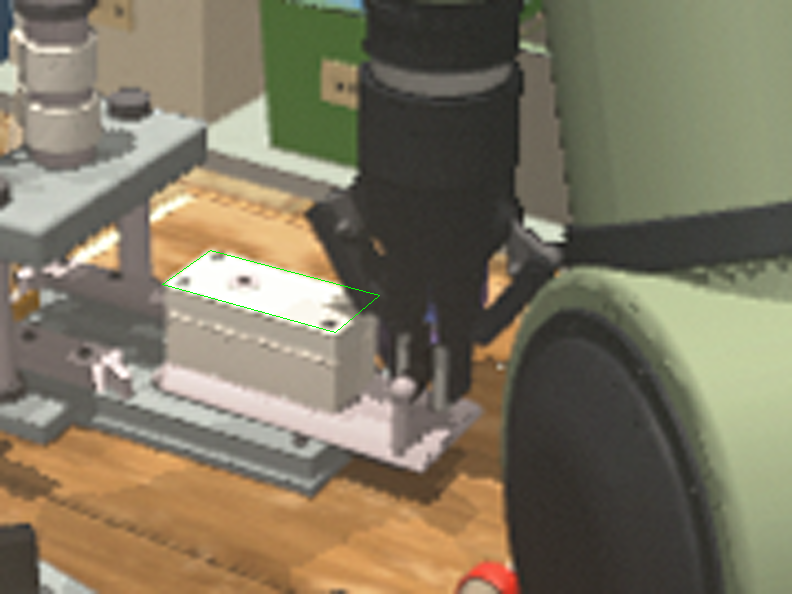

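Overlay agrees: mould centred at local x ≈ -106, level, clear of the rails. Regrasp it by the mould.

```bash
python3 - <<'E'
from g import *
bot.grip(0.45,40); bot.movel(V(pp,-196,0,140),max_speed=200); st("up")
o=[pi,0,pp[2]-pi]
bot.grip(0.85); bot.move_ptp(V(pp,-114,0,140),o); st("over")
hit=bot.movel(V(pp,-114,0,40),max_speed=110,threshold=8); st(hit)
if not hit:
    bot.grip(0.0,70); st("gripped"); bot.movel(V(pp,-114,0,46),max_speed=40); st("lifted 6")
E
```

```text
up t16.5 [ 440.5 -235.3  105.9] [-3.141 -0.     1.636] F [ 0.1 -0.1 -0.6] op0.448
over t18.3 [ 522.5 -230.3  106.4] [ 3.142 -0.    -3.077] F [-0.2 -0.1 -0.1] op0.847
False t19.3 [ 523.3 -230.7    7.2] [-3.141e+00  1.000e-03 -3.077e+00] F [-0.1 -0.3 -0.1] op0.849
gripped t19.7 [ 523.4 -230.3    7.5] [-3.142e+00  2.000e-03 -3.077e+00] F [-0.8  1.2  5.8] op0.524
lifted 6 t20.0 [ 522.1 -230.2   12. ] [ 3.141e+00 -1.000e-03 -3.077e+00] F [ 0.6 -1.5 -5.9] op0.518
```

```bash
python3 - <<'E'
from g import *
from h import *
from bench import imaging
o=[pi,0,pp[2]-pi]; o2=[pi,0,ps[2]-pi]
a=V(pp,-114,0,135); a[0]=470; b=V(ps,-114,0,135); b2=b.copy(); b2[0]=470
bot.movel(V(pp,-114,0,60),max_speed=100); bot.movel(a,max_speed=170); bot.movel(b2,rot=o2,max_speed=170); bot.movel(b,max_speed=150); st("over stand")
bot.movel(V(ps,-114,0,60),max_speed=100)
hit=bot.movel(V(ps,-114,0,42),max_speed=40,threshold=8); s=st(hit)
b=imaging.capture("scene"); x0,y0,w,h,k=140,235,180,135,4.4
c=cv2.resize(b[y0:y0+h,x0:x0+w],None,fx=k,fy=k,interpolation=cv2.INTER_CUBIC)
for P in ([(-156,22.5,79),(-156,-22.5,79),(-56,-22.5,79),(-56,22.5,79)],[(-211,33,23),(-61,33,23)]):
  cv2.polylines(c,[np.int32((proj("scene",T(ps,P))-[x0,y0])*k+2)],True,(0,255,0),1)
for sg in (1,-1): cv2.polylines(c,[np.int32((proj("scene",T(ps,[(-35,28*sg,36),(64,28*sg,36),(64,48*sg,36),(-35,48*sg,36)]))-[x0,y0])*k+2)],True,(0,0,255),1)
cv2.imwrite("pics/s7.png",c)
E
```

```text
over stand t23.5 [518.1 101.4 101.2] [-3.141e+00 -1.000e-03  2.987e+00] F [ 0.3  0.6 -7.1] op0.517
False t25.0 [518.  101.8   8.5] [-3.141 -0.     2.988] F [ 0.1 -0.5 -5.2] op0.518
```

View pics/s7.png

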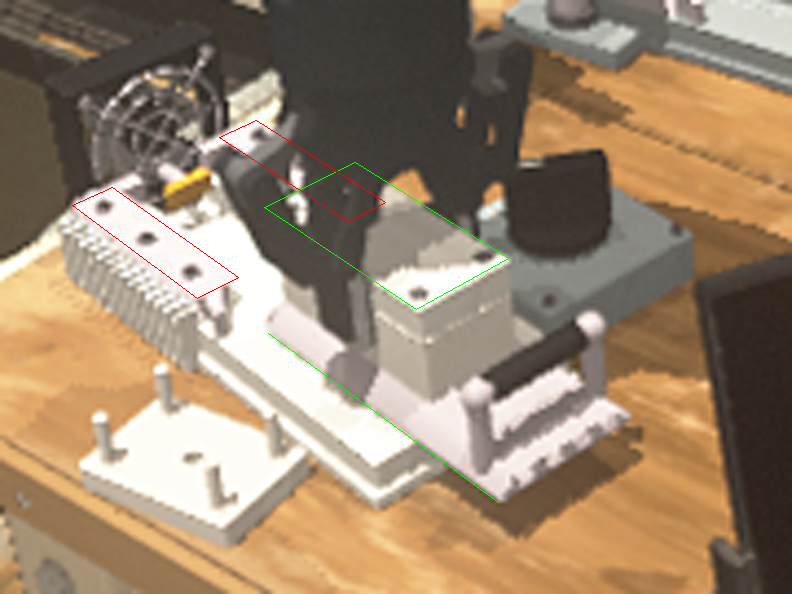

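Carrier sits at the stand's mouth within about 1 px of the model. Slide it in, watching the lateral force.

```bash
python3 - <<'E'
from g import *
for x in(-90,-75,-60,-45,-30,-22):
    hit=bot.movel(V(ps,x-8,0,41.5),max_speed=50,threshold=15); s=st((x,hit))
    c,q=np.cos(ps[2]),np.sin(ps[2]); f=s["contact_force"]; print("   along %.1f lateral %.1f"%(c*f[0]+q*f[1],-q*f[0]+c*f[1]), "Tz %.2f"%s["wrist_torque"][2])
    if hit: break
E
```

```text
(-90, False) t25.5 [535.2  99.2   8.2] [3.141e+00 2.000e-03 2.988e+00] F [ 0.7 -1.3 -4.9] op0.522
   along 0.9 lateral -1.1 Tz 0.02
(-75, False) t26.0 [549.7  96.9   8.1] [3.142e+00 1.000e-03 2.988e+00] F [ 0.8 -0.3 -5.3] op0.519
   along 0.8 lateral -0.1 Tz 0.05
(-60, False) t26.4 [564.5  94.6   8. ] [3.142e+00 1.000e-03 2.988e+00] F [ 0.7 -0.2 -4.9] op0.514
   along 0.7 lateral -0.1 Tz 0.04
(-45, False) t26.9 [579.3  92.3   8. ] [3.142e+00 1.000e-03 2.988e+00] F [ 0.1 -0.7 -5.3] op0.516
   along 0.3 lateral -0.7 Tz -0.04
(-30, False) t27.3 [594.1  90.    8. ] [3.142e+00 1.000e-03 2.988e+00] F [ 0.5  0.  -5.2] op0.516
   along 0.5 lateral 0.1 Tz 0.02
(-22, False) t27.6 [602.   88.8   8. ] [3.142e+00 1.000e-03 2.988e+00] F [ 0.3 -0.8 -4.4] op0.524
   along 0.5 lateral -0.8 Tz -0.00
```

```bash
python3 - <<'E'
from g import *
for x in(-10,-5,-2,0,1,2,3,4,5):
    hit=bot.movel(V(ps,x-8,0,41.5),max_speed=25,threshold=15); s=st((x,hit))
    c,q=np.cos(ps[2]),np.sin(ps[2]); f=s["contact_force"]; a=c*f[0]+q*f[1]; print("   along %.1f lateral %.1f"%(a,-q*f[0]+c*f[1]))
    if hit or a<-24: break
E
```

```text
(-10, False) t28.3 [613.6  87.    8.1] [-3.142e+00  1.000e-03  2.988e+00] F [ 1.  -0.4 -3.9] op0.516
   along 1.1 lateral -0.3
(-5, False) t28.6 [616.8  86.6   7.8] [-3.142e+00 -2.000e-03  2.988e+00] F [-4.8 -0.2 -2.4] op0.521
   along -4.7 lateral -1.0
(-2, False) t28.9 [619.7  86.    7.8] [-3.141e+00 -2.000e-03  2.988e+00] F [-4.9  1.3 -1.8] op0.519
   along -5.0 lateral 0.6
(0, False) t29.1 [621.4  85.8   7.8] [-3.141e+00 -3.000e-03  2.988e+00] F [-6.1  0.5 -0.6] op0.519
   along -6.1 lateral -0.5
(1, False) t29.4 [622.2  85.7   7.9] [-3.141e+00 -3.000e-03  2.988e+00] F [-6.6  0.5 -0.3] op0.518
   along -6.6 lateral -0.5
(2, False) t29.6 [623.1  85.5   7.8] [-3.141e+00 -3.000e-03  2.988e+00] F [-6.5  0.1 -0.2] op0.519
   along -6.4 lateral -0.9
(3, False) t29.9 [624.1  85.3   7.7] [-3.141e+00 -3.000e-03  2.988e+00] F [-7.5  0.8 -0.8] op0.517
   along -7.5 lateral -0.4
(4, False) t30.1 [624.8  85.2   7.7] [-3.141e+00 -3.000e-03  2.988e+00] F [-7.1  0.8 -0.4] op0.519
   along -7.1 lateral -0.2
(5, False) t30.4 [625.6  85.1   7.7] [-3.141 -0.004  2.988] F [-8.6  0.8  0. ] op0.523
   along -8.6 lateral -0.5
```

```bash
python3 - <<'E'
from g import *
for x in(6,7,8,9,10,11,12,13,14):
    hit=bot.movel(V(ps,x-8,0,41.5),max_speed=25,threshold=15); s=st((x,hit))
    c,q=np.cos(ps[2]),np.sin(ps[2]); f=s["contact_force"]; a=c*f[0]+q*f[1]; print("   along %.1f lateral %.1f"%(a,-q*f[0]+c*f[1]))
    if hit or a<-16: break
E
```

```text
(6, False) t30.6 [626.5  84.9   7.7] [-3.141 -0.004  2.988] F [-8.2 -0.1  0.1] op0.521
   along -8.1 lateral -1.3
(7, False) t30.9 [627.   84.9   7.7] [-3.141 -0.005  2.988] F [-9.9  1.1  0.4] op0.519
   along -9.9 lateral -0.4
(8, False) t31.1 [627.   84.9   7.8] [-3.141 -0.006  2.988] F [-12.4   1.    3.8] op0.518
   along -12.4 lateral -0.9
(9, False) t31.4 [627.   84.9   7.9] [-3.141 -0.008  2.988] F [-15.5   1.3   6.8] op0.518
   along -15.5 lateral -1.0
(10, False) t31.6 [627.   84.9   7.9] [-3.141 -0.01   2.988] F [-17.5   1.4   9.8] op0.517
   along -17.5 lateral -1.3
```

Hard stop at reported x = 627.0. Release, move clear, and go turn the selector, taking a picture on the way.

```bash
python3 - <<'E'
from g import *
from h import *
from bench import imaging
bot.movel(V(ps,-2,0,41.5),max_speed=30); st("relax")
bot.grip(0.75,40); st("open"); bot.movel(V(ps,-2,0,130),max_speed=150)
b=V(ps,-98,-96,120); bot.grip(0.5); bot.move_ptp(V(ps,-160,-200,150),[pi,0,.886-pi]); st("side")
im=imaging.capture("top"); cv2.imwrite("pics/s8raw.png",im); x0,y0,w,h,k=180,125,120,160,3.7
A=cv2.resize(im[y0:y0+h,x0:x0+w],None,fx=k,fy=k,interpolation=cv2.INTER_CUBIC)
P=T(ps,[(-50,22.5,78),(-50,-22.5,78),(50,-22.5,78),(50,22.5,78)]); cv2.polylines(A,[np.int32((proj("top",P)-[x0,y0])*k+2)],True,(0,0,255),1)
im=imaging.capture("scene"); x0,y0,w,h=140,240,95,160
cv2.imwrite("pics/s8s.png",im)
B=cv2.resize(im[y0:y0+h,x0:x0+w],None,fx=k,fy=k,interpolation=cv2.INTER_CUBIC)
cv2.polylines(B,[np.int32((proj("scene",P)-[x0,y0])*k+2)],True,(0,0,255),1)
cv2.imwrite("pics/s8.png",np.hstack([A,B]))
E
```

```text
relax t31.9 [626.2  85.    7.7] [-3.141 -0.004  2.988] F [-8.5  0.8  0.8] op0.516
open t32.3 [630.5  84.6   8.9] [3.141e+00 3.000e-03 2.988e+00] F [-0.  -0.  -0.2] op0.748
side t34.6 [442.7 -88.8 116.7] [-3.141  0.    -2.256] F [0.8 0.4 0. ] op0.499
```

View pics/s8.png

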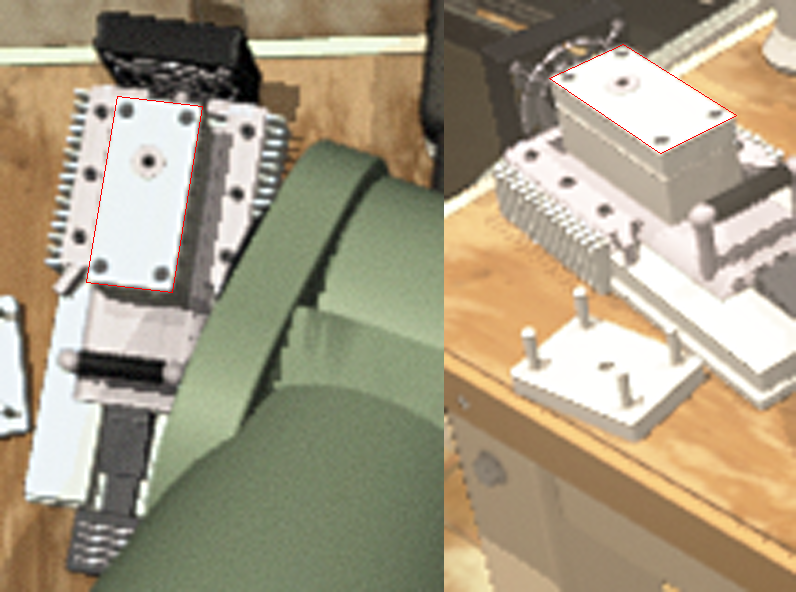

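Carrier is home: the overlay is exact in both views and the catch is visible behind the plate. Now the selector.

```bash
python3 - <<'E'
from g import *
from h import *
from bench import imaging
y0=.89-pi
bot.move_ptp(V(ps,-98,-96,110),[pi,0,y0])
hit=bot.movel(V(ps,-98,-96,42),max_speed=80,threshold=6); st(hit)
if not hit:
    bot.grip(0.0,40); s=st("grip")
    for f in(.25,.5,.75,1): bot.move_ptp(V(ps,-98,-96,42),[pi,0,y0-1.43*f]); print("Tz %.3f"%bot.get_state()["wrist_torque"][2])
    st("turned")
    bot.grip(0.5); bot.movel(V(ps,-98,-96,130)); bot.move_j([-1.0,.1,-.6,1.05,0,0.]); st("away")
    im=imaging.capture("top"); x0,yy,w,h,k=180,125,120,160,3.7
    A=cv2.resize(im[yy:yy+h,x0:x0+w],None,fx=k,fy=k,interpolation=cv2.INTER_CUBIC)
    B=cv2.resize(im[120:440,150:500],(350,320)); B=cv2.copyMakeBorder(B,0,A.shape[0]-320,0,0,cv2.BORDER_CONSTANT)
    cv2.imwrite("pics/s9.png",np.hstack([A,B]))
    # bystander change check
    a=cv2.imread("pics/top0.png")
    for n,(u,v,r) in dict(plate=(173,224,16),torch=(307,150,28),hook=(440,241,24),driver=(340,323,30),snap=(420,328,26),block=(477,310,14)).items():
        t=a[v-r:v+r,u-r:u+r]; R_=cv2.matchTemplate(im[v-r-12:v+r+12,u-r-12:u+r+12],t,cv2.TM_CCOEFF_NORMED); m=cv2.minMaxLoc(R_); print(n,round(m[1],2),np.array(m[3])-12)
E
```

```text
False t36.3 [519.6   4.4   8.9] [-3.141  0.    -2.252] F [0.2 0.  0. ] op0.501
grip t36.7 [518.5   5.4   9.1] [ 3.140e+00  1.000e-03 -2.252e+00] F [-3.8  2.2  6.3] op0.155
Tz 0.008
Tz -0.010
Tz 0.027
Tz -0.021
turned t38.4 [518.3   6.5   9.1] [ 3.139e+00 -3.000e-03  2.603e+00] F [-3.4  5.2  7.1] op0.152
away t40.9 [ 235.1 -229.1  164.2] [ 3.141 -0.179  2.143] F [-0.8  0.3  0.2] op0.498
plate 1.0 [0 0]
torch 1.0 [0 0]
hook 0.99 [0 0]
driver 0.95 [0 0]
snap 0.92 [0 0]
block 1.0 [0 0]
```

View pics/s9.png

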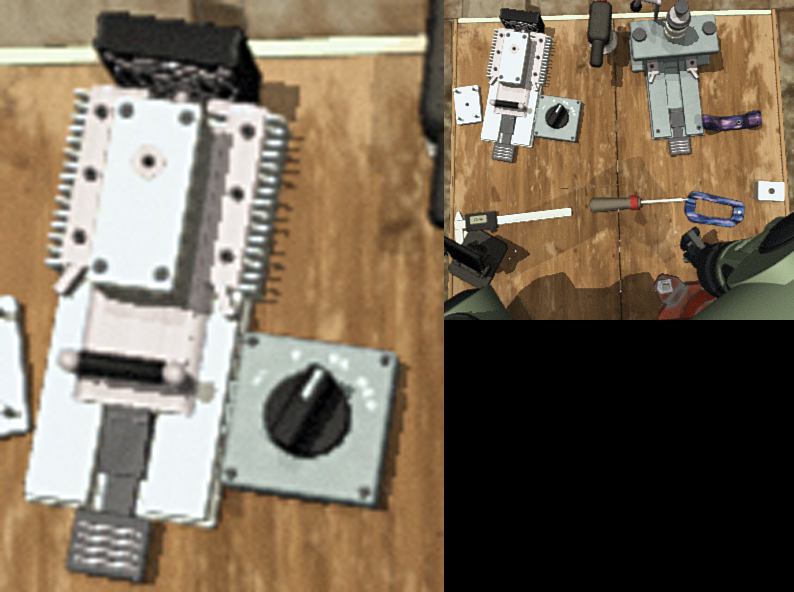

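```bash
python3 - <<'E'
from g import *
from h import *
from bench import imaging
c=T(ps,(-98,-96,64))[0]
ims=[("before",cv2.imread("pics/top0.png")),("now",imaging.capture("top"))]
ps_=proj("top",c)[0]; print(ps_)
for n,im in ims:
    g=im.min(axis=2).astype(float); yy,xx=np.mgrid[:480,:640]
    m=(np.hypot(xx-ps_[0],yy-ps_[1])<13)&(g>85)&(np.ptp(im.astype(int),axis=2)<25)&(np.hypot(xx-ps_[0],yy-ps_[1])<11.5)
    w=unproj("top",np.c_[xx[m],yy[m]],64); v=np.average(w,axis=0,weights=g[m])-c
    print(n,m.sum(),"yaw of pointer",np.arctan2(v[1],v[0]).round(2),np.hypot(*v[:2]).round(1))
# stand tab: up vs. down, darkness/position compared to start
(a,b)=(i for _,i in ims)
u=np.int32(proj("top",W(ps,-180,0,19))[0]); t=a[u[1]-10:u[1]+11,u[0]-13:u[0]+14]
print("tab",cv2.matchTemplate(b[u[1]-12:u[1]+13,u[0]-15:u[0]+16],t,cv2.TM_CCOEFF_NORMED).round(2))
E
```

```text
[261.55827503 234.33650681]
before 68 yaw of pointer 0.26 14.3
now 73 yaw of pointer 0.39 14.4
tab [[0.24 0.32 0.41 0.38 0.32]
 [0.42 0.49 0.55 0.46 0.35]
 [0.65 0.86 1.   0.86 0.65]
 [0.29 0.42 0.51 0.47 0.42]
 [0.23 0.29 0.31 0.26 0.2 ]]
```

```bash
python3 - <<'E'
from h import *
for n,p in(("before",np.array([[298,410],[270,385]])/4+[185,130]),("now",np.array([[306,395],[320,367]])/3.7+[180,125])):
    w=unproj("top",p,64); d=w[1]-w[0]; print(n,np.arctan2(d[1],d[0]).round(2))
from bench import bot
print(bot.get_state()["t"]); bot.sign_off()
E
```

```text
before 0.82
now -0.47
41.0333
the job is handed in; nothing more can be done
```

The job is done and handed in at 41.0 s of the 67 s allowed; the sign-off gives no verdict. I pressed the press's catch, drew the carrier out by its bar to about 106 mm from the seat, and carried it level by the mould to the stand. There I slid it to the end stop and turned the fan selector to two dots.

**Last checks:**
- **Carrier:** the model outline lies on the mould in both cameras with the carrier released. It held its place against the spring.
- **Stand catch:** the tab looks the same as at the start (image match 1.00), so the catch is up.
- **Selector:** the pointer turned from about 0.82 to -0.47 rad of yaw, roughly 1.3 rad clockwise. The two-dot detent expects about -0.50, so it agrees within the pixel error.
- **Bystanders:** all six match their starting picture with 0 px shift.
- **Gripper:** it is open and well clear of everything.

**What disagreed or failed:**
- **Tool height:** the real fingertip was about 33.5 mm higher than reported. My first press on the tab missed because of it; I found the offset by touching the tab and corrected for it from then on.
- **End stop:** the reported position there was 3–4 mm past my fitted seat plus the stop's play. The cameras showed the carrier home.
- **Pointer check:** one automatic measurement of the pointer was spoiled by the light selector box. I used points read from the picture instead.

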